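Slide two glaze test tiles out over the ends of a ware ledge

ROBOT

A 6-joint arm with a two-finger parallel gripper is mounted at the origin on a cart in front of the work surface, level with it; the furniture and walls round the work are solid. World frame = base frame: x ahead of the robot, y to its left, z up, the work surface at z = 0. Lengths are in m, angles in rad, forces in N, time in s.
With the tool pointing down it reaches from about 0.375 to 0.9 m from the base axis. Payload 3.1 kg.
Tool frame: the origin (TCP) lies where the fingers leave the gripper's body, on its centre line; the fingertips stand 70 mm ahead of it and the grasp point (between the pads) lies 51 mm ahead of it; z points along the fingers, y is the line along which they close (so a half turn about z gives the same grasp; the last joint's range is limited). The gripper opens to 87 mm and grips with 3 to 60 N. Pads are 19 mm wide; open, the fingers measure 117 mm over their backs; the gripper's body (75 mm by 190 mm) begins 51 mm behind the grasp point.
Start: joints at [1.038, 0.527, 1.433, -0, 1.181, -0.178], TCP at [0.216, 0.586, 0.292] pointing down, gripper open.
Joint ranges: [-3.08, 3.08], [-0.75, 2.2], [0.22, 2.44], [-1.43, 4.57], [0, 2.65], [-2.85, 2.85]. Speed limits (rad/s): [2.79, 2.79, 3.14, 3.14, 3.14, 3.14].

INTERFACE

Orientations are given as a unit quaternion [x, y, z, w].
In Python, from rig import robot gives the robot as it stands.
- The arm moves only by the tool send_rows, never from a script. Its argument "deltas" is text: rows parted by semicolons, each of 7 numbers parted by spaces: the shift along the tool's x, y, z in mm, then the turn, a rotation vector about the tool's x, y, z in degrees, then the opening, from 0 (shut) to 1 (fully open). A call has 1 to 10 rows; each row shifts and turns the commanded pose from where the row before left it, along the tool's axes as they then stand; what a row does not reach is not made up. A row lasts 1/8 s, in which the tool goes at most 62.5 mm and 10.7 degrees, less where a joint would pass 70% of its speed; a pose out of reach is approached as far as the arm can. A call is refused whole if a number of a shift passes 62.5 or a number of a turn 10.7, either way. A call with a gripper value outside its range is refused whole. The fingers move at their own pace and stop on an object; "newtons" is the grip in N (left out, the last holds). Time passes only in rows, so rows that do not move let the fingers close. It gives the time, the measured TCP pose, the force, the opening and the grip force at its end, in the units of the state.
- robot.get_obs(): the state, without advancing time (a new reading comes with each control period).
- robot.camera(name): name is "scene" or "top" or "wrist"; returns a dict with "image" (400x640x3 uint8, red, green, blue), "depth" (400x640 float32, m along the optical axis (not along the pixel's ray), 0 where there is no reading), "fovy" (degrees; the focal length in pixels is half the picture's height over the tangent of half this angle, whatever the lens; pixels are square), "cx", "cy" (the principal point, pixels), "rvec" (rotation vector, rad) and "tvec" (3), from world to camera coordinates, as OpenCV has them. Camera axes: x right, y down, z forward; pixel columns grow to the right and rows downward; lengths in m; the calibration is good to about 2 mm. A picture is of the moment at which its call begins.
- robot.hand_in(): hands the job in; it is judged then, once.
Trained networks look in the newest picture that a camera, given by its name, has taken for a name from the list of things; names that differ only in an ending like _2 or _b are one class to them, and where a whole thing is asked for, a point or a joint stands for the part that bears it (a point fixed in the world has none). Each returns a list of dicts, best first, with "p" (0 to 1); they miss things now and then, are a little off and sometimes report something else, mostly with a low value. They report only what shows in the picture. A call takes as long as a camera call.
- robot.find_in(camera, thing): "box" ([left, top, right, bottom] in pixels, round what is visible of it).
- robot.cut_out(camera, thing): "region" (400x640 bool, what is visible of it) and "box" ([left, top, right, bottom] in pixels, round what is visible of it).
The state is a dict: "time": time; "q": joint angles; "joint_velocities": joint speeds; "joint_torque": joint torques, N m; "position": TCP position; "tool_rot": TCP orientation; "ft_force": force on the tool from outside, world axes, zero at the start; "moment": the same for the moment, N m; "grip_width": finger opening in m; "grip_force": force on a finger pad.
Only numpy, scipy, OpenCV 4.12 (cv2) and the standard library are available. Lean on these libraries where they do the work, as an engineer would, in place of code of your own. Each camera call takes 0.05 s, during which the arm holds its last target. There are 200 camera calls.

TASK

The teal and the purple glaze test tile lie flat on the little wooden ledge, where nobody can get hold of their edges. With a fingertip, gently push each tile along the ledge towards the end nearer to it, until about a third of the tile stands out past that end and it still lies flat on the board. Do not pinch, lift or drop the tiles, and leave the two jars and the red-lidded pot beside the ledge where they stand.

Things in the scene. Friction and masses are not known exactly. Their poses are not given: they have to be found in the camera images.
- ledge: Fixed wooden board on two battens, 110 mm deep (its x), 320 mm long (its y), top face 40 mm above the table. Origin: centre of the footprint at table height. x points away from the robot, y left along the ledge, turned up to 0.22 rad. A rail 10 mm thick stands 14 mm above the board along the back edge (x 0.045 to 0.055 m); both ends are open.
- ledge_left_end (a point): Middle of the board's left end (its +y end), at the height of its top face.
- ledge_right_end (a point): Middle of the board's right end (its -y end), at the height of its top face.
- tile_teal: Loose glaze test tile, cream with a teal patch on top, 50 x 50 x 8 mm (9 mm at the patch), 45 g give or take 40 %. Origin: centre of its underside, on the board; z up. It lies in one half of the ledge (which tile is in which half varies), its inner side at least 40 mm from the ledge's middle, turned up to 0.12 rad against the ledge.
- tile_purple: Loose glaze test tile, cream with a purple patch on top, 50 x 50 x 8 mm (9 mm at the patch), 45 g give or take 40 %. Origin: centre of its underside, on the board; z up. It lies in one half of the ledge (which tile is in which half varies), its inner side at least 40 mm from the ledge's middle, turned up to 0.12 rad against the ledge.
- jar_blue: Loose small glaze jar with a blue lid, 43 mm across and 45 mm high, on the table in front of the ledge; leave it. Origin: centre of its underside.
- jar_amber: Loose small amber jar with a white lid, 43 mm across and 39 mm high, on the table in front of the ledge; leave it. Origin: centre of its underside.
- pot_red: Loose paint pot with a red lid and a pale body, 62 mm across and 68 mm high, on the table behind the ledge; leave it. Origin: centre of its underside.

How it is judged:
By the outcome, as a careful person would: the job done as asked, in the order asked, and still so for the second after the job is handed in, with the robot touching nothing.
It also fails if it takes over 50 s, if anything falls off the work surface, if the arm or the gripper's body presses on something with over 40 N, if the wrist force passes 120 N, or if a joint passes its speed limit or range.

## Working session

There is one attempt and no reset: what is moved stays moved. The work goes in short steps, Python scripts to look and compute and a tool call to move; the robot and the scene stay as the last step left them, time stands still between calls to the robot, and variables do not carry over. Pictures are saved under pics/ and viewed, at most 10 in all, crops included, and the job is handed in when it is done.

Besides the shell and the picture viewer there is one more tool, called after "Request:" by a JSON object that holds its "method" and its "body". send_rows: Moves the arm, as the interface text tells. Its arguments: {"type":"object","properties":{"deltas":{"type":"string"},"newtons":{"type":"number"}},"required":["deltas"]}

```bash
mkdir -p pics; ls
cat > h.py <<'E'
import numpy as np, cv2
from rig import robot
from scipy.spatial.transform import Rotation as R
def cam(n):
    c=robot.camera(n); c['f']=200/np.tan(np.radians(c['fovy'])/2); c['R']=cv2.Rodrigues(np.array(c['rvec'],float))[0]; return c
def cloud(c):
    v,u=np.mgrid[:400,:640]; d=c['depth']
    P=np.stack([(u-c['cx'])/c['f']*d,(v-c['cy'])/c['f']*d,d],-1)
    W=(P-np.array(c['tvec']))@c['R']
    W[d<=0]=np.nan; return W
def save(c,n,s=1): cv2.imwrite('pics/'+n,c['image'][:,:,::-1])
E
python3 - <<'E'
from h import *
names=['tile_teal','tile_purple','ledge','jar_blue','jar_amber','pot_red']
for n in ['top','scene']:
    c=cam(n); save(c,n+'1.png'); W=cloud(c)
    print(n,c['f'],(-c['R'].T@np.array(c['tvec'])).round(3))
    for t in names:
        r=robot.cut_out(n,t)
        for k in r[:2]:
            m=k['region']; p=W[m]; 
            rect=cv2.minAreaRect(p[np.isfinite(p[:,0])][:,:2].astype(np.float32)) if m.sum()>10 else None
            print(t,round(k['p'],2),np.array(k['box']).round(),np.nanmedian(p,0).round(4),np.nanpercentile(p[:,2],[5,95]).round(3),rect)
print(robot.get_obs())
E
```

```text
pics
top 479.7533159660571 [0.391 0.168 1.066]
tile_teal 0.92 [271. 175. 296. 202.] [0.5219 0.2269 0.0483] [0.045 0.052] ((0.5220497846603394, 0.2276049256324768), (0.04901442676782608, 0.05100099369883537), 77.44345092773438)
tile_purple 0.85 [352. 182. 376. 207.] [0.5084 0.0624 0.0483] [0.044 0.051] ((0.5085374116897583, 0.06186665967106819), (0.05348942428827286, 0.05250794440507889), 79.93692779541016)
ledge 0.9 [250. 156. 406. 226.] [0.5138 0.1331 0.0403] [0.037 0.054] ((0.5199733972549438, 0.13493455946445465), (0.3263843059539795, 0.12139883637428284), 82.6833267211914)
jar_blue 0.54 [331. 232. 354. 255.] [0.4025 0.1057 0.0443] [0.041 0.047] ((0.40357887744903564, 0.10496272146701813), (0.04065785929560661, 0.04032839834690094), 89.4630126953125)
jar_amber 0.56 [271. 230. 287. 245.] [0.4204 0.2357 0.0388] [0.036 0.042] ((0.42001476883888245, 0.23543594777584076), (0.038308512419462204, 0.03611241653561592), 44.73463439941406)
pot_red 0.93 [276. 122. 304. 157.] [0.6236 0.2172 0.0671] [0.03 0.07] ((0.6263179183006287, 0.21729613840579987), (0.06054360419511795, 0.058829776942729
[... 1330 characters left out ...]
)
{'time': 0.7, 'q': array([ 1.03853492e+00,  5.27415669e-01,  1.43267830e+00,  1.15797399e-05,
        1.18137288e+00, -1.78510534e-01]), 'joint_velocities': array([-0.0003689 ,  0.00016879,  0.00063858,  0.00104526, -0.000389  ,
       -0.00071946]), 'joint_torque': array([-9.56482108e-04, -4.39861751e+01, -1.76947850e+01,  6.33710995e-02,
        5.03019732e-02,  6.73843573e-06]), 'position': array([0.21648457, 0.5863031 , 0.29230719]), 'tool_rot': array([1.75956785e-01, 9.84397890e-01, 6.08354229e-05, 1.68651791e-05]), 'ft_force': array([-0.18503035, -1.20912574, -0.37506522]), 'moment': array([ 0.00064771,  0.01044489, -0.03480875]), 'grip_force': 0.0, 'grip_width': 0.08712653677149486}
```

Run:
```python
import cv2
a=cv2.imread('pics/top1.png')[110:265,230:430]
cv2.imwrite('pics/topc.png',cv2.resize(a,None,fx=4,fy=3.87,interpolation=cv2.INTER_CUBIC))
```

```text
(no output)
```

View pics/topc.png

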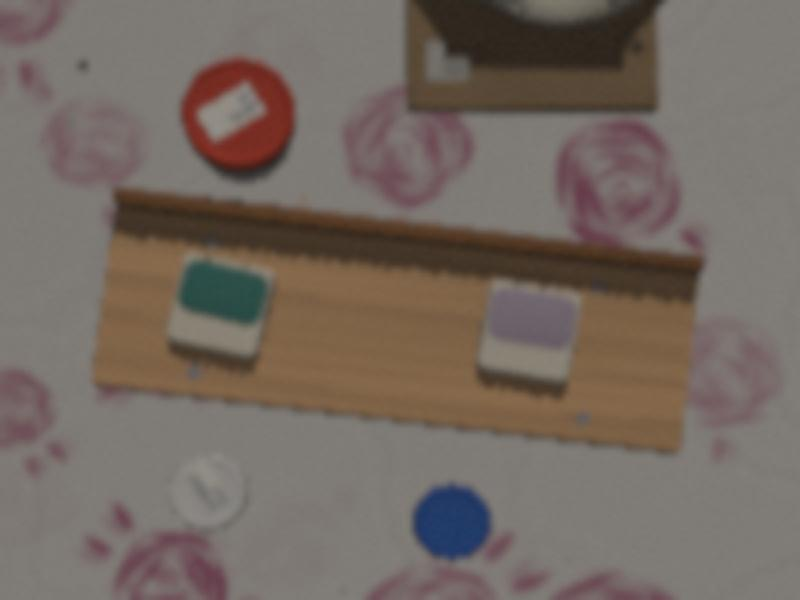

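View pics/scene1.png

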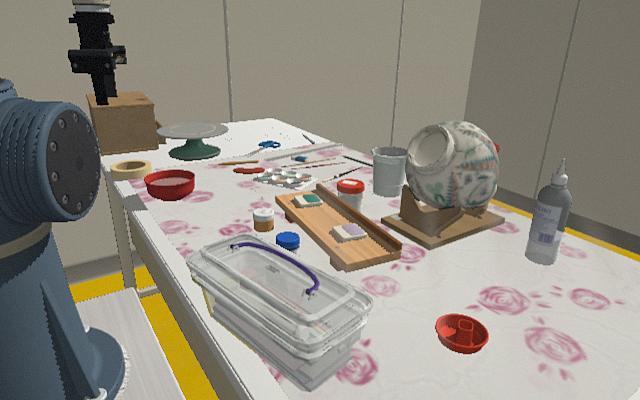

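The top crop shows teal at (220,305) on the left and purple at (530,330) on the right. The ledge corners are at (115,190), (700,260), (680,450) and (95,385). The scene view shows a tall vase behind the ledge's right half, around (445,170). I'll move over the middle with the fingers shut.

Request:
{"method": "send_rows", "body": {"deltas": "-20 -15 0 0 0 0 0;-45 -33 0 0 0 0 0;-48 -35 0 0 0 0 0;-48 -35 0 0 0 0 0;-48 -35 0 0 0 0 0;-48 -35 0 0 0 0 0;-48 -35 0 0 0 0 0;-48 -35 0 0 0 0 0;-48 -35 0 0 0 0 0;-34 -22 0 0 0 -6.5 0", "newtons": 10}}

```text
time: 1.95
position: [0.5169, 0.1377, 0.2925]
tool_rot: [0.119, 0.993, 0.0, 0.001]
ft_force: [0.5, -0.5, 0.5]
grip_width: 0.0018
grip_force: 0.0
```

Request:
{"method": "send_rows", "body": {"deltas": "0 0 0 0 0 -6.5 0;0 0 0 0 0 0 0;0 0 0 0 0 0 0"}}

```text
time: 2.33
position: [0.5151, 0.1404, 0.2923]
tool_rot: [0.064, 0.998, 0.0, -0.0]
ft_force: [0.1, 0.2, -1.5]
grip_width: 0.0002
grip_force: 0.0
```

```bash
cat > m.py <<'E'
from h import *
import sys
n,tag=sys.argv[1:3]
c=cam(n); save(c,tag+'.png'); W=cloud(c)
print('campos',(-c['R'].T@np.array(c['tvec'])).round(3),robot.get_obs()['position'].round(4))
def rect(p):
    p=p[np.isfinite(p[:,0])]; (x,y),s,a=cv2.minAreaRect(p[:,:2].astype(np.float32)*1000); return round(x,1),round(y,1),np.round(s,1),round(a,1)
for t in ['tile_teal','tile_purple','ledge']:
    for k in robot.cut_out(n,t)[:1]:
        m=k['region']; p=W[m]
        print(t,round(k['p'],2),np.array(k['box']).round(),np.nanpercentile(p[:,2],[5,50,95]).round(4),rect(p))
        if t!='ledge':
            p=p[p[:,2]>0.0455]; print('  top only',len(p),rect(p))
E
python3 m.py wrist w1; python3 -c "
from h import *;print(R.from_quat(robot.get_obs()['tool_rot']).as_matrix().round(3),robot.get_obs()['grip_width'],robot.get_obs()['time'])"
```

```text
campos [0.448 0.149 0.385] [0.515  0.1406 0.2923]
tile_teal 0.89 [372. 160. 418. 207.] [0.0465 0.0484 0.0497] (521.7, 229.3, array([54. , 52.2]), 78.6)
  top only 1716 (521.1, 228.0, array([50.6, 49.9]), 77.4)
tile_purple 0.7 [233. 164. 278. 208.] [0.0463 0.0483 0.0497] (506.8, 62.7, array([50.6, 52.9]), 81.0)
  top only 1698 (506.0, 62.6, array([50.4, 50.3]), 79.6)
ledge 0.82 [181. 141. 451. 233.] [0.0387 0.04   0.0441] (511.1, 130.5, array([356.9, 113.4]), 83.9)
[[-0.992  0.126  0.   ]
 [ 0.126  0.992  0.   ]
 [-0.     0.    -1.   ]] 0.00012670767567154518 2.525
```

View pics/w1.png

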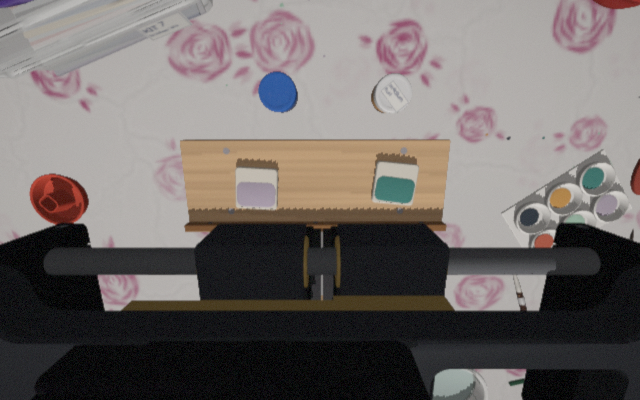

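Wrist view: the ledge spans columns 182–449 and rows 140–231, with purple at (257,186) and teal at (395,183). Next I'll get the ledge axis and ends from the board points.

```bash
cat > ends.py <<'E'
from h import *
def board(n):
    c=cam(n); W=cloud(c); k=robot.cut_out(n,'ledge')[0]
    b=np.array(k['box']).astype(int); z=W[...,2]
    m=np.zeros(z.shape,bool); m[b[1]-8:b[3]+8,b[0]-8:b[2]+8]=1
    p=W[m&(z>0.034)&(z<0.046)&(W[...,0]<0.575)&(W[...,0]>0.44)]
    return p
def fit(p,yaw0=-0.126):
    # front edge -> yaw ; ends by percentile in frame
    for _ in range(4):
        ex=np.array([np.cos(yaw0),np.sin(yaw0)]);ey=np.array([-ex[1],ex[0]])
        s=p[:,:2]@ex;t=p[:,:2]@ey
        bins=np.arange(np.percentile(t,4),np.percentile(t,96),.006)
        e=[(b+.003,np.percentile(s[(t>=b)&(t<b+.006)],2)) for b in bins if ((t>=b)&(t<b+.006)).sum()>15]
        e=np.array(e); k=np.polyfit(e[:,0],e[:,1],1); yaw0-=np.arctan(k[0])
    med=np.median(s)
    q=t[(abs(s-med)<.035)]
    h,ed=np.histogram(q,60)
    good=np.where(h>np.median(h)*.3)[0]
    return yaw0,np.polyval(k,e[:,0].mean()),q.min(),np.percentile(q,[.3,99.7]),q.max(),ed[good[0]],ed[good[-1]+1]
if __name__=='__main__':
    for n in ['wrist','top']:
        r=fit(board(n)); print(n,np.hstack(r).round(4))
        y=r[0]; ex=np.array([np.cos(y),np.sin(y)]);ey=np.array([-ex[1],ex[0]])
        for nm,q in [('teal',(.5215,.2280)),('purple',(.5065,.0624))]: print(nm,(q@ex-r[1]-.055).round(4),(q@ey).round(4))
E
python3 ends.py
```

```text
wrist [-0.1256  0.4383  0.0363  0.0376  0.3545  0.3558  0.0363  0.3558]
teal -0.0044 0.2915
purple 0.0014 0.1254
top [-0.0382  0.4638 -0.0083  0.0479  0.314   0.3147  0.0455  0.3147]
teal -0.0064 0.2478
purple -0.015 0.0817
```

Request:
{"method": "send_rows", "body": {"deltas": "4 0 40 0 0 0 0;0 0 50 0 0 0 0;0 0 45 0 0 0 0;0 0 25 0 0 0 0;0 0 10 0 0 0 0;0 0 4 0 0 0 0;0 0 3 0 0 0 0;0 0 0 0 0 0 0"}}

```text
time: 3.72
position: [0.5119, 0.1406, 0.116]
tool_rot: [0.063, 0.998, 0.0, 0.001]
ft_force: [0.9, 0.2, 0.3]
grip_width: 0.0006
grip_force: 0.0
```

Request:
{"method": "send_rows", "body": {"deltas": "0 12 2 0 0 0 0;0 15 0 0 0 0 0;0 10 0 0 0 0 0;0 5 0 0 0 0 0;0 5 0 0 0 0 0;0 5 0 0 0 0 0;0 5 0 0 0 0 0;0 5 0 0 0 0 0;0 5 0 0 0 0 0;0 5 0 0 0 0 0"}}

```text
time: 4.97
position: [0.5206, 0.2123, 0.1132]
tool_rot: [0.063, 0.998, -0.0, -0.0]
ft_force: [0.8, -1.0, -0.3]
grip_width: 0.0004
grip_force: 0.1
```

Request:
{"method": "send_rows", "body": {"deltas": "0 5 0 0 0 0 0;0 5 0 0 0 0 0;0 5 0 0 0 0 0;0 4 0 0 0 0 0;0 2 0 0 0 0 0;0 0 0 0 0 0 0"}}

```text
time: 5.72
position: [0.5232, 0.233, 0.1132]
tool_rot: [0.063, 0.998, 0.0, 0.0]
ft_force: [-0.4, 0.6, 0.0]
grip_width: 0.0007
grip_force: 0.0
```

```bash
cat > tl.py <<'E'
from h import *
import sys
y=-.1256; ex=np.array([np.cos(y),np.sin(y)]);ey=np.array([-ex[1],ex[0]]); s0=.4933; A,B=.0363,.3558
o=robot.get_obs(); p=o['position'][:2]; print('tcp s,t',(p@ex-s0).round(4),(p@ey).round(4),o['position'][2].round(4),o['time'],o['ft_force'].round(2))
for n in sys.argv[2:]:
    c=cam(n); save(c,n+sys.argv[1]+'.png'); W=cloud(c)
    for t in ['tile_teal','tile_purple']:
        for k in robot.cut_out(n,t)[:1]:
            p=W[k['region']]; p=p[(p[:,2]>0.0455)&(p[:,2]<.053)]
            (x,yy),s,a=cv2.minAreaRect(p[:,:2].astype(np.float32)); q=np.array([x,yy])
            T=p[:,:2]@ey
            print(n,t,round(k['p'],2),'s,t',(q@ex-s0).round(4),(q@ey).round(4),'ext',T.min().round(4),T.max().round(4),'size',np.round(s,4),'relyaw',round(a-90+7.2,1),'over L/R',(T.max()-B).round(4),(A-T.min()).round(4),'ztilt',np.round(np.polyfit(T,p[:,2],1)[0],3))
E
python3 tl.py a wrist top
```

```text
tcp s,t -0.0034 0.2967 0.1132 5.725 [-0.44  0.58  0.03]
wrist tile_teal 0.62 s,t -0.0253 0.3311 ext 0.3063 0.356 size [0.0497 0.0143] relyaw 0.0 over L/R 0.0002 -0.27 ztilt 0.002
wrist tile_purple 0.66 s,t -0.021 0.1281 ext 0.108 0.1524 size [0.0165 0.0462] relyaw -74.5 over L/R -0.2034 -0.0717 ztilt -0.011
top tile_purple 0.68 s,t 0.0014 0.1252 ext 0.1008 0.1497 size [0.0482 0.0477] relyaw -4.6 over L/R -0.2061 -0.0645 ztilt -0.007
```

View pics/wrista.png

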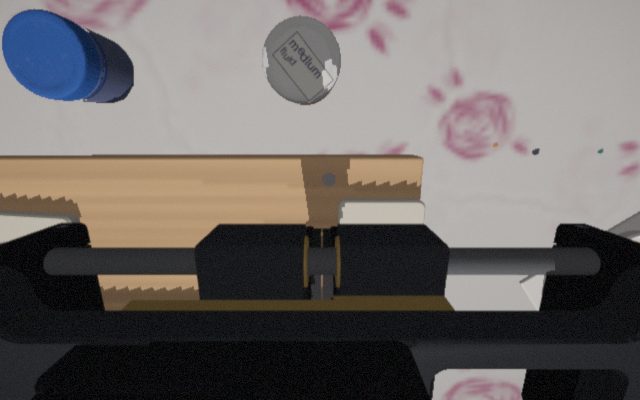

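The wrist view shows the teal tile squared up, its outer edge (column 424) flush with the board end (423), so it needs about 16.5 mm more. I'll push 14 mm and measure again.

Request:
{"method": "send_rows", "body": {"deltas": "0 3 0 0 0 0 0;0 4 0 0 0 0 0;0 4 0 0 0 0 0;0 2 0 0 0 0 0;0 1 0 0 0 0 0;0 0 0 0 0 0 0"}}

```text
time: 6.78
position: [0.525, 0.2468, 0.1133]
tool_rot: [0.063, 0.998, 0.0, 0.0]
ft_force: [0.5, 0.4, -0.6]
grip_width: 0.0008
grip_force: 0.0
```

```bash
python3 tl.py b wrist
```

```text
tcp s,t -0.0033 0.3106 0.1133 6.775 [ 0.53  0.35 -0.63]
wrist tile_teal 0.64 s,t -0.0253 0.3453 ext 0.3202 0.3704 size [0.0501 0.0141] relyaw 0.2 over L/R 0.0146 -0.2839 ztilt -0.0
wrist tile_purple 0.76 s,t -0.0152 0.1377 ext 0.1226 0.1528 size [0.0299 0.0171] relyaw -1.9 over L/R -0.203 -0.0863 ztilt -0.014
```

Request:
{"method": "send_rows", "body": {"deltas": "0 1 0 0 0 0 0;0 1 0 0 0 0 0;0 0 0 0 0 0 0;0 -10 0 0 0 0 0;0 -25 0 0 0 0 0;-5 -35 0 0 0 0 0;0 -35 0 0 0 0 0;0 -22 0 0 0 0 0;0 -8 0 0 0 0 0;0 0 0 0 0 0 0"}}

```text
time: 8.18
position: [0.5132, 0.1138, 0.1133]
tool_rot: [0.064, 0.998, 0.0, 0.0]
ft_force: [0.7, -0.2, -0.3]
grip_width: 0.0006
grip_force: 0.0
```

```bash
python3 tl.py c top wrist
```

```text
tcp s,t 0.0016 0.1771 0.1133 8.175 [ 0.7  -0.17 -0.28]
top tile_teal 0.64 s,t -0.0056 0.3467 ext 0.3216 0.372 size [0.0503 0.0498] relyaw -0.5 over L/R 0.0162 -0.2853 ztilt -0.0
top tile_purple 0.66 s,t 0.0098 0.1986 ext 0.04 0.3553 size [0.3153 0.0845] relyaw -1.5 over L/R -0.0005 -0.0037 ztilt 0.001
wrist tile_teal 0.78 s,t -0.0182 0.3428 ext 0.3205 0.3643 size [0.0445 0.0291] relyaw -2.8 over L/R 0.0085 -0.2842 ztilt 0.019
wrist tile_purple 0.76 s,t -0.001 0.1256 ext 0.1002 0.1517 size [0.0505 0.0468] relyaw -2.9 over L/R -0.2041 -0.0639 ztilt -0.005
```

Teal now stands out 16.2 mm. Next is purple.

Request:
{"method": "send_rows", "body": {"deltas": "0 -8 0 0 0 0 0;0 -5 0 0 0 0 0;0 -5 0 0 0 0 0;0 -5 0 0 0 0 0;0 -5 0 0 0 0 0;0 -5 0 0 0 0 0;0 -5 0 0 0 0 0;0 -5 0 0 0 0 0;0 -5 0 0 0 0 0;0 -5 0 0 0 0 0"}}

```text
time: 9.72
position: [0.5064, 0.0613, 0.1133]
tool_rot: [0.063, 0.998, -0.0, 0.0]
ft_force: [0.4, -0.1, 0.8]
grip_width: 0.0002
grip_force: 0.1
```

Request:
{"method": "send_rows", "body": {"deltas": "0 -5 0 0 0 0 0;0 -5 0 0 0 0 0;0 -5 0 0 0 0 0;0 -5 0 0 0 0 0;0 -4 0 0 0 0 0;0 -2 0 0 0 0 0;0 -1 0 0 0 0 0;0 0 0 0 0 0 0"}}

```text
time: 10.72
position: [0.503, 0.0348, 0.1133]
tool_rot: [0.063, 0.998, -0.0, 0.0]
ft_force: [0.2, 1.0, -0.2]
grip_width: 0.0007
grip_force: 0.0
```

```bash
python3 tl.py d wrist
```

```text
tcp s,t 0.0014 0.0975 0.1133 10.725 [ 0.18  1.01 -0.19]
wrist tile_purple 0.67 s,t -0.0182 0.0634 ext 0.0386 0.0882 size [0.0496 0.0094] relyaw -0.1 over L/R -0.2676 -0.0023 ztilt -0.002
```

View pics/wristd.png

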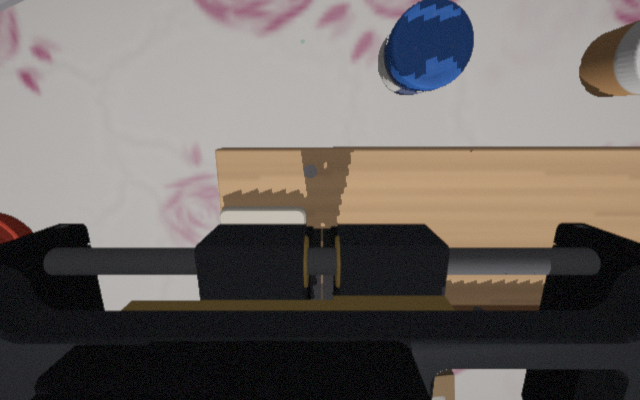

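The purple tile's outer edge (column 221) sits about 2 mm short of the board end (218), and the tile is square. It needs 18.8 mm more.

Request:
{"method": "send_rows", "body": {"deltas": "0 -3 0 0 0 0 0;0 -4 0 0 0 0 0;0 -4 0 0 0 0 0;0 -3 0 0 0 0 0;0 -2 0 0 0 0 0;0 -1 0 0 0 0 0;0 0 0 0 0 0 0"}}

```text
time: 11.75
position: [0.5008, 0.0178, 0.1132]
tool_rot: [0.063, 0.998, -0.0, -0.0]
ft_force: [0.1, -0.2, -0.3]
grip_width: 0.0006
grip_force: 0.0
```

```bash
python3 tl.py e wrist
```

```text
tcp s,t 0.0014 0.0804 0.1132 11.75 [ 0.08 -0.15 -0.3 ]
wrist tile_purple 0.81 s,t -0.0182 0.0462 ext 0.0212 0.0712 size [0.0499 0.0094] relyaw 0.1 over L/R -0.2846 0.0151 ztilt -0.0
```

Push 1.5 mm more, back off towards the middle, then rise straight up.

Request:
{"method": "send_rows", "body": {"deltas": "0 -1 0 0 0 0 0;0 -0.5 0 0 0 0 0;0 0 0 0 0 0 0;0 10 0 0 0 0 0;0 30 0 0 0 0 0;0 40 0 0 0 0 0;0 20 -20 0 0 0 0;0 0 -50 0 0 0 0;0 0 -50 0 0 0 0;0 0 -50 0 0 0 0"}}

```text
time: 13.15
position: [0.5128, 0.1165, 0.2848]
tool_rot: [0.063, 0.998, 0.0, -0.0]
ft_force: [1.3, -0.1, -1.2]
grip_width: 0.0001
grip_force: 0.0
```

Request:
{"method": "send_rows", "body": {"deltas": "0 0 -10 0 0 0 0;0 0 0 0 0 0 0;0 0 0 0 0 0 0"}}

```text
time: 13.52
position: [0.5122, 0.1158, 0.2915]
tool_rot: [0.063, 0.998, -0.0, -0.002]
ft_force: [1.0, -0.1, -0.4]
grip_width: 0.0008
grip_force: 0.0
```

```bash
python3 tl.py f wrist; python3 ends.py|head -1
```

```text
tcp s,t 0.0004 0.179 0.2915 13.525 [ 1.01 -0.13 -0.39]
wrist tile_teal 0.74 s,t -0.007 0.3467 ext 0.3212 0.3721 size [0.0509 0.0498] relyaw -0.2 over L/R 0.0163 -0.2849 ztilt 0.005
wrist tile_purple 0.74 s,t 0.0025 0.0452 ext 0.0199 0.0706 size [0.0506 0.0504] relyaw -0.3 over L/R -0.2852 0.0164 ztilt -0.003
wrist [-0.1265  0.4381  0.0266  0.0396  0.3532  0.3626  0.0378  0.3514]
```

View pics/wristf.png

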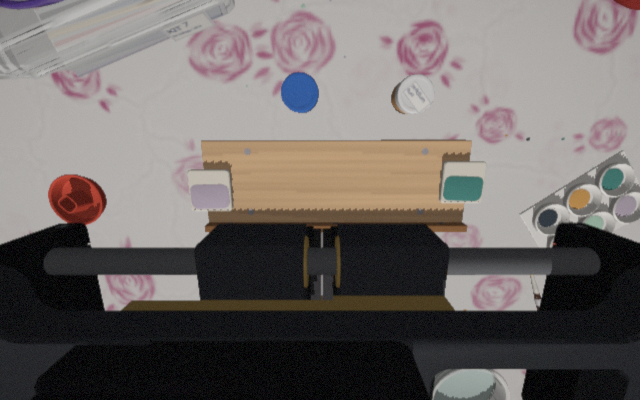

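The final wrist view shows each tile standing out about 14 of its 42 px past its end, purple at columns 189–203 and teal at 471–485. Both lie flat, and the jars have not moved.

```bash
python3 -c "
from rig import robot;print(robot.hand_in())"
```

```text
the job is handed in; nothing more can be done
None
```

I pushed the teal tile first, then the purple one, and each now lies flat with about 16 mm (a third) past its end of the ledge; I didn't touch the jars or the pot, and the job is handed in.

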